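# Switch off the dock, unplug the orange plug and stow it

## Robot

A 7-joint arm with a two-finger parallel gripper is mounted at the origin on a cart in front of the work surface, level with it; the furniture and walls round the work are solid. World frame = base frame: x ahead of the robot, y to its left, z up, the work surface at z = 0. Lengths are in m, angles in rad, forces in N, time in s.
With the tool pointing down it reaches from about 0.425 to 0.925 m from the base axis. Payload 6.8 kg.
Tool frame: the origin (TCP) lies midway between the tips of the shut fingers; the grasp point (between the pads) lies 19 mm behind it; y points along the fingers, z is the direction in which the jaws open and shut, and the axes are right-handed (so a half turn about y gives the same grasp; the last joint's range is limited). The gripper opens to 85 mm and grips with 20 to 120 N. Pads are 22 mm wide; open, the fingers measure 114 mm over their backs; the gripper's body (76 mm by 85 mm) begins 54 mm behind the grasp point. The pads swing forward as they close: fully open they stand 13 mm farther back than shut.
Start: joints at [1.072, 0.477, 0.022, 1.555, -0.011, 1.109, -0.083], TCP at [0.257, -0.624, 0.231] pointing down, gripper open.
Joint ranges: [-2.96, 2.96], [-0.34, 2.1], [-1.41, 1.46], [0.24, 2.44], [-1.37, 4.51], [0.17, 1.92], [-2.96, 2.96]. Speed limits (rad/s): [2.39, 2.39, 3.14, 3.14, 3.14, 3.14, 3.14].

## Interface

Orientations are given as a unit quaternion [w, x, y, z].
In Python, from station import bot gives the robot as it stands. The module is installed in compiled form; this text tells all that it offers.
- The arm moves only by the shell command python3 -m crank 'ROWS' [FORCE]. ROWS is JSON, a list of rows, each an object with "linear": the shift along the tool's x, y, z in m, a list of three; "dr": the turn, a rotation vector about the tool's x, y, z in degrees, a list of three; "hand": the gripper command: -1 is shut, 1 is fully open, values between are in proportion. A call has 1 to 10 rows; each row is the pose to reach, as a shift and turn from the pose commanded when the call began, along the tool's axes at that moment; what a row does not reach only later rows make up. A row lasts 1/12 s, in which the tool goes at most 41.7 mm and 7.16 degrees, less where a joint would pass 70% of its speed; a pose out of reach is approached as far as the arm can. A call with a gripper value outside its range is refused whole. The fingers move at their own pace and stop on an object; FORCE is the grip in N (left out, the last holds). Time passes only in rows, so rows that repeat a pose let the fingers close. It gives the time, the measured TCP pose, the force and the opening at its end, in the units of the state.
- bot.get_obs(): the state, without advancing time (a new reading comes with each control period).
- bot.read_camera(name): name is "scene" or "side" or "wrist"; returns the picture (420x560x3 uint8, blue, green, red); there is no depth.
- bot.camera_params(name): a dict with "K" (3x3 intrinsics, pixels), "k1" (the pictures are not rectified: a ray, as slopes to the right and down, at radius r is drawn at 1 + k1 r^2 times it, then the intrinsics apply), "R" (3x3) and "t" (3): a world point X has camera coordinates R X + t; the wrist camera has in their place "hand_eye" (4x4, takes a point from camera to tool coordinates, whose origin is the TCP and whose axes are the tool frame's). Camera axes: x right, y down, z forward; pixel columns grow to the right and rows downward; lengths in m; the calibration is good to about 2 mm. A picture is of the moment at which its call begins: read the wrist's pose just before it. camera_params takes no time and is no camera call.
- bot.hand_in(): hands the job in, once; it reports no verdict.
Trained networks look in the newest picture that a camera, given by its name, has taken for a name from the list of things; names that differ only in an ending like _2 or _b are one class to them, and where a whole thing is asked for, a point or a joint stands for the part that bears it (a point fixed in the world has none). Each returns a list of dicts, best first, with "score" (0 to 1); they miss things now and then, are a little off and sometimes report something else, mostly with a low value. They report only what shows in the picture. A call takes as long as a camera call. They do not tell look-alikes from the thing itself.
- bot.search_frame(camera, target): "extent" ([left, top, right, bottom] in pixels, round what is visible of it).
- bot.cut_out(camera, target): "pixels" (420x560 bool, what is visible of it) and "extent" ([left, top, right, bottom] in pixels, round what is visible of it).
- bot.place_of(camera, target): "xy" ([column, row] in pixels: a listed point, or the origin of a listed thing).
The state is a dict: "t": time; "q": joint angles; "joint_vel": joint speeds; "joint_torque": joint torques, N m; "eef_pos": TCP position; "tool_rot": TCP orientation; "contact_force": force on the tool from outside, world axes, zero at the start; "torque": the same for the moment, N m; "gripper_width": opening from 0.0 (shut) to 1.0 (fully open).
Only numpy, scipy, OpenCV 4.12 (cv2) and the standard library are available. Lean on these libraries where they do the work, as an engineer would, in place of code of your own. Each camera call takes 0.05 s, during which the arm holds its last target. There are 200 camera calls.

## Task

Switch the sloped dock off by tipping its red lever all the way back, away from you. Then pull the orange plug straight out of its socket, against its spring catch, and set it down in the green tray beside the dock without dropping it. Leave the blue and white plugs fully plugged in, leave the switch off, and do not knock over the vials or shove them or the screwdriver away.

Things in the scene. Friction and masses are not known exactly. Their poses are not given: they have to be found in the camera images.
- dock: grey wedge-shaped dock, 150 x 302 mm on the worktop, fixed. Origin: centre of its underside; x to its high rear, y to its left, z up. Its deck slopes 30 degrees, 45 mm high at the front edge and 105 mm at the rear; outward normal (-0.5, 0, 0.866) in this frame. Along the deck's middle line: switch at y = +100 mm, sockets with one plug each, in any order, at y = +30, -35, -100 mm
- dock_deck (a point): middle of the dock's sloped deck surface, dock frame (0, 0, 75 mm)
- switch (a joint): red lever switch on the dock: 0 = on, tipped toward the low front edge (29 degrees forward of the deck's normal); 1.0 = off, tipped to the high rear edge (29 degrees behind the normal). Starts between 0 and 0.2; stays where it is left
- switch_tip (a point): centre of the red ball, 26 mm diameter, at the end of the switch lever; it swings on a 55 mm radius about a pivot 22 mm above the deck, on a black block 70 (up the slope) x 50 x 25 mm
- plug_orange: flat plug with orange head, in a socket of the sloped dock; to be pulled. Origin: middle of the blade's end; z along the plug to the head (when plugged: square to the deck), y = width, x = thickness. Blade 10 x 28 mm (x, y), z 0 to 30, all in the socket; flange 22 x 42, z 30 to 34, on the deck; head to grip 14 x 36, z 34 to 71. Sprung catch lets go at about 10 N in the first 10 mm of pull
- plug_blue: flat plug with blue head, in a socket of the sloped dock; stays plugged in. Origin: middle of the blade's end; z along the plug to the head (when plugged: square to the deck), y = width, x = thickness. Blade 10 x 28 mm (x, y), z 0 to 30, all in the socket; flange 22 x 42, z 30 to 34, on the deck; head to grip 14 x 36, z 34 to 71. Sprung catch lets go at about 10 N in the first 10 mm of pull
- plug_white: flat plug with white head, in a socket of the sloped dock; stays plugged in. Origin: middle of the blade's end; z along the plug to the head (when plugged: square to the deck), y = width, x = thickness. Blade 10 x 28 mm (x, y), z 0 to 30, all in the socket; flange 22 x 42, z 30 to 34, on the deck; head to grip 14 x 36, z 34 to 71. Sprung catch lets go at about 10 N in the first 10 mm of pull
- plug_orange_center (a point): point inside the orange plug, on its axis, 35 mm from the blade's end (plug frame 0, 0, 35 mm)
- tray: green open parts tray, fixed on the worktop, 109 (x) x 142 (y) x 34 (high) mm outside; inside about 90 x 120 mm, floor 4 to 6 mm up. Origin: centre of its underside, z up
- vial_black: small glass vial with a black cap, 24 mm diameter, 57 mm tall, standing; origin: centre of its underside
- vial_white: small glass vial with a white cap, 24 mm diameter, 57 mm tall, standing; origin: centre of its underside
- screwdriver: red-handled screwdriver, 25 x 184 x 25 mm, lying along its y to the right of the dock; origin: centre of its underside
Not all that is in view belongs to the job. Several things have the shape of the plug_orange; the one meant has the colours described above.

How it is judged:
By the outcome, as a careful person would: the job done as asked, in the order asked, and still so for the second after the job is handed in, with the robot touching nothing.
It also fails if it takes over 53 s, if anything falls off the work surface, if the arm or the gripper's body presses on something with over 40 N, if the wrist force passes 120 N, or if a joint passes its speed limit or range.

## Working session

There is one attempt and no reset: what is moved stays moved. The work goes in short steps, Python scripts to look and compute and a shell command to move; the robot and the scene stay as the last step left them, time stands still between calls to the robot, and variables do not carry over. Pictures are saved under pics/ and viewed, about 8 in all and at most 12, crops included, and the job is handed in when it is done.

```bash
mkdir -p pics; cat > h.py <<'E'
import numpy as np,cv2
from station import bot
from scipy.spatial.transform import Rotation as Rn
def Rq(q): return Rn.from_quat([q[1],q[2],q[3],q[0]]).as_matrix()
def ray(cam,px,obs=None):
    p=bot.camera_params(cam);K=np.array(p["K"]);d=[p["k1"],0,0,0]
    n=cv2.undistortPoints(np.array([[px]],float),K,np.array(d+[0.]))[0,0]
    v=np.array([n[0],n[1],1.])
    if "hand_eye" in p:
        o=obs or bot.get_obs();H=np.array(p["hand_eye"]);T=np.eye(4);T[:3,:3]=Rq(o["tool_rot"]);T[:3,3]=o["eef_pos"];M=T@H
        return M[:3,3],M[:3,:3]@v/np.linalg.norm(v)
    R=np.array(p["R"]);t=np.array(p["t"])
    d=R.T@v; return -R.T@t,d/np.linalg.norm(d)
def proj(cam,X,obs=None):
    p=bot.camera_params(cam);K=np.array(p["K"])
    if "hand_eye" in p:
        o=obs or bot.get_obs();T=np.eye(4);T[:3,:3]=Rq(o["tool_rot"]);T[:3,3]=o["eef_pos"];M=np.linalg.inv(T@np.array(p["hand_eye"]));R,t=M[:3,:3],M[:3,3]
    else: R,t=np.array(p["R"]),np.array(p["t"])
    return cv2.projectPoints(np.array(X,float).reshape(-1,1,3),cv2.Rodrigues(R)[0],t,K,np.array([p["k1"],0,0,0,0.]))[0][:,0]
def onz(r,z): o,d=r; return o+d*(z-o[2])/d[2]
def tri(*rs):
    A=sum(np.eye(3)-np.outer(d,d) for o,d in rs);b=sum((np.eye(3)-np.outer(d,d))@o for o,d in rs)
    X=np.linalg.solve(A,b);return X,[np.linalg.norm((np.eye(3)-np.outer(d,d))@(X-o)) for o,d in rs]
E
cat > a.py <<'E'
from h import *
o=bot.get_obs();print({k:np.round(o[k],3) for k in("t","eef_pos","tool_rot","contact_force","gripper_width")})
for c in("scene","side"):
    im=bot.read_camera(c);cv2.imwrite(f"pics/{c}0.png",im)
    for t in("dock_deck","switch_tip","plug_orange","plug_blue","plug_white","plug_orange_center","tray","vial_black","vial_white","screwdriver"):
        r=bot.place_of(c,t)[:4];print(c,t,[(np.round(x["xy"]).tolist(),round(x["score"],2)) for x in r])
    p=bot.camera_params(c);print(np.round(-np.array(p["R"]).T@p["t"],2),np.round(p["K"],0).tolist())
E
python3 a.py
```

```text
{'t': np.float64(0.0), 'eef_pos': array([ 0.257, -0.624,  0.23 ]), 'tool_rot': array([ 0.137, -0.137,  0.694, -0.693]), 'contact_force': array([-0.046, -0.424, -0.721]), 'gripper_width': np.float64(0.998)}
scene dock_deck []
scene switch_tip []
scene plug_orange []
scene plug_blue []
scene plug_white []
scene plug_orange_center []
scene tray []
scene vial_black []
scene vial_white [([222.0, 142.0], 0.65)]
scene screwdriver [([341.0, 266.0], 0.4)]
[-0.27 -0.85  1.41] [[533.0, 0.0, 277.0], [0.0, 533.0, 203.0], [0.0, 0.0, 1.0]]
side dock_deck [([273.0, 221.0], 0.61), ([288.0, 314.0], 0.34), ([280.0, 233.0], 0.32)]
side switch_tip [([251.0, 188.0], 0.53), ([287.0, 310.0], 0.43)]
side plug_orange [([321.0, 351.0], 0.6)]
side plug_blue [([280.0, 220.0], 0.48)]
side plug_white [([279.0, 237.0], 0.49)]
side plug_orange_center [([307.0, 338.0], 0.79), ([268.0, 238.0], 0.53)]
side tray [([250.0, 182.0], 0.7)]
side vial_black [([310.0, 188.0], 0.53)]
side vial_white [([311.0, 175.0], 0.47)]
side screwdriver [([287.0, 312.0], 0.96)]
[ 0.46 -1.19  0.73] [[498.0, 0.0, 279.0], [0.0, 498.0, 207.0], [0.0, 0.0, 1.0]]
```

View pics/scene0.png

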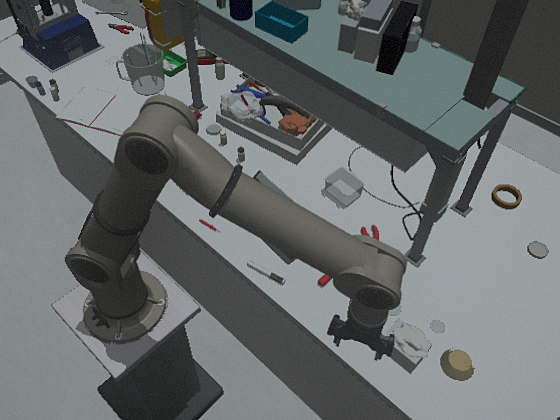

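View pics/side0.png

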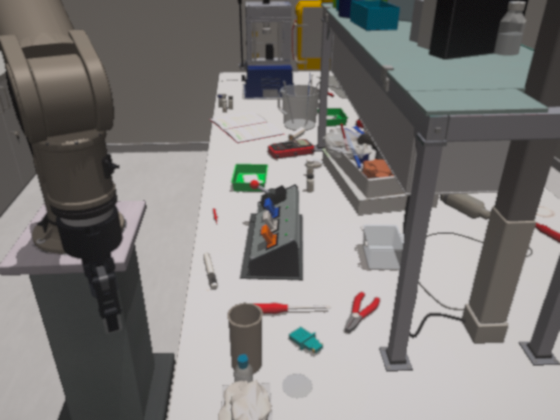

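```bash
python3 - <<'E'
from h import *
im=cv2.imread("pics/side0.png")[140:330,190:370]
cv2.imwrite("pics/c1.png",cv2.resize(im,None,fx=3.1,fy=3.1,interpolation=cv2.INTER_CUBIC))
for n,px,z in[("deck",(273,221),.075),("tray",(250,182),.0),("scr",(287,312),.0),("orange",(268,238),.075),("tip",(255,185),.15)]:
    print(n,np.round(onz(ray("side",px),z),3))
E
```

```text
deck [ 0.521 -0.112  0.075]
tray [0.466 0.26  0.   ]
scr [ 0.537 -0.369  0.   ]
orange [ 0.505 -0.19   0.075]
tip [ 0.478 -0.056  0.15 ]
```

View pics/c1.png

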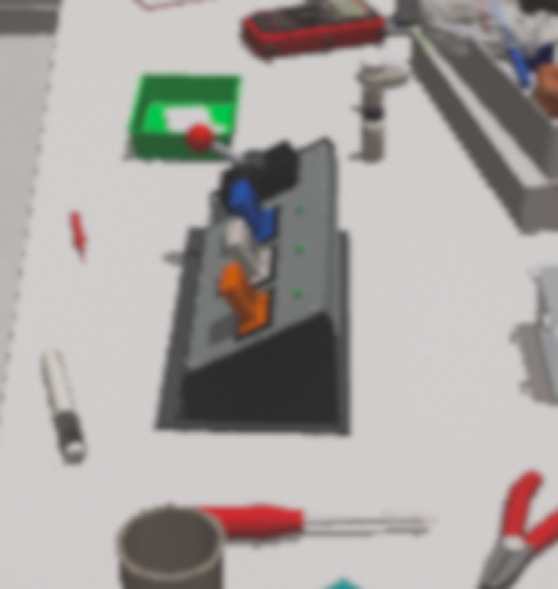

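```bash
python3 - <<'E'
from h import *
c=lambda x,y:(190+x/3.1-.3,140+y/3.1-.3)
for n,p,z in[("nl",(157,429),0),("nr",(349,433),0),("fr",(348,232),0.005),("fl",(192,230),.005),("wedge nl bottom",(182,415),.005),("wedge nr top",(330,312),.105),("wedge nl top",(187,366),.045),("wedge far r top",(332,140),.105),
 ("blue flange",(265,222),.079),("orange flange",(254,318),.079),("white flange",(258,265),.079),("tip",(199,136),.14),
 ("tray nl",(133,150),.0),("tray nr",(235,157),0),("tray top fl",(143,76),.034),("tray top fr",(240,78),.034),("vialblack",(373,155),0),("scr L",(200,520),.012),("scr R",(432,522),.012)]:
    print(n,np.round(onz(ray("side",c(*p)),z),3))
E
```

```text
nl [ 0.436 -0.245  0.   ]
nr [ 0.582 -0.258  0.   ]
fr [0.612 0.034 0.005]
fl [0.468 0.046 0.005]
wedge nl bottom [ 0.456 -0.235  0.005]
wedge nr top [ 0.566 -0.25   0.105]
wedge nl top [ 0.461 -0.227  0.045]
wedge far r top [0.594 0.026 0.105]
blue flange [ 0.529 -0.071  0.079]
orange flange [ 0.512 -0.215  0.079]
white flange [ 0.519 -0.139  0.079]
tip [ 0.476 -0.028  0.14 ]
tray nl [0.41 0.22 0.  ]
tray nr [0.514 0.199 0.   ]
tray top fl [0.421 0.327 0.034]
tray top fr [0.525 0.316 0.034]
vialblack [0.655 0.195 0.   ]
scr L [ 0.467 -0.364  0.012]
scr R [ 0.627 -0.376  0.012]
```

```bash
cat >> h.py <<'E'
def dock(c=(0.5245,-0.106),yaw=-5.9):
    a=np.radians(yaw);X=np.array([np.cos(a),np.sin(a),0]);Y=np.array([-np.sin(a),np.cos(a),0]);Z=np.array([0,0,1.])
    return np.array([*c,.075]),.866*X+.5*Z,Y,-.5*X+.866*Z   # deck mid, u, y, n
def D(u,y,h,**k):
    o,U,Y,N=dock(**k);return o+u*U+y*Y+h*N
def rot(yd,zd):
    yd=yd/np.linalg.norm(yd);zd=zd-yd*(zd@yd);zd/=np.linalg.norm(zd);return np.stack([np.cross(yd,zd),yd,zd],1)
def go(P,R,label=""):
    o=bot.get_obs();R0=Rq(o["tool_rot"]);l=R0.T@(P-o["eef_pos"]);v=Rn.from_matrix(R0.T@R).as_rotvec(degrees=True)
    print(label,"lin",np.round(l,4).tolist(),"dr",np.round(v,2).tolist(),"|l|",round(np.linalg.norm(l),3),"ang",round(np.linalg.norm(v),1))
E
python3 - <<'E'
from h import *
o=bot.get_obs();print(np.round(Rq(o["tool_rot"]),3));p=bot.camera_params("wrist");print(np.round(p["hand_eye"],3).tolist(),np.round(p["K"]).tolist())
_,U,Y,N=dock()
for s in(1,-1): go(D(-.03,-.03,.20),rot(-N,s*U),s)
print(D(-.03,-.03,.20))
E
```

```text
[[-0.925  0.     0.381]
 [-0.381 -0.    -0.925]
 [-0.    -1.     0.   ]]
[[0.0, 0.95, 0.311, -0.08], [-0.0, -0.311, 0.95, -0.143], [1.0, -0.0, 0.0, -0.0], [0.0, 0.0, 0.0, 1.0]] [[355.0, 0.0, 283.0], [0.0, 355.0, 210.0], [0.0, 0.0, 1.0]]
1 lin [-0.3194, -0.0019, -0.4105] dr [27.02, -60.24, 16.14] |l| 0.52 ang 68.0
-1 lin [-0.3194, -0.0019, -0.4105] dr [-18.43, 115.13, 30.85] |l| 0.52 ang 120.6
[ 0.39610356 -0.12289128  0.2332    ]
```

```bash
python3 -m crank '[{"linear":[-0.03,-0.06,-0.04],"dr":[3,-6,2],"hand":1},{"linear":[-0.06,-0.08,-0.08],"dr":[5,-12,3],"hand":1},{"linear":[-0.09,-0.08,-0.12],"dr":[8,-18,5],"hand":1},{"linear":[-0.12,-0.08,-0.16],"dr":[11,-24,6],"hand":1},{"linear":[-0.15,-0.08,-0.2],"dr":[13.5,-30,8],"hand":1},{"linear":[-0.18,-0.08,-0.24],"dr":[16,-36,10],"hand":1},{"linear":[-0.21,-0.08,-0.28],"dr":[19,-42,11],"hand":1},{"linear":[-0.24,-0.08,-0.32],"dr":[22,-48,13],"hand":1},{"linear":[-0.28,-0.06,-0.36],"dr":[24,-54,14.5],"hand":1},{"linear":[-0.319,-0.04,-0.41],"dr":[27,-60.2,16.1],"hand":1}]'; python3 - <<'E'
from h import *
o,U,Y,N=dock();print(np.round(bot.get_obs()["q"],2))
go(D(-.03,-.03,.20),rot(-N,U))
E
```

```text
t: 1.93
eef_pos: [0.3595, -0.2447, 0.2979]
tool_rot: [-0.581, 0.336, -0.368, 0.643]
contact_force: [2.4, 1.0, 0.5]
gripper_width: 0.998
[ 0.97 -0.2  -0.27  2.29 -0.56  0.66  0.98]
 lin [-0.1252, 0.0677, -0.0112] dr [-0.21, 0.29, 0.11] |l| 0.143 ang 0.4
```

```bash
python3 -m crank '[{"linear":[-0.04,0.03,0.005],"dr":[0,0,0],"hand":1},{"linear":[-0.08,0.06,0.01],"dr":[0,0,0],"hand":1},{"linear":[-0.1,0.09,0.015],"dr":[0,0,0],"hand":1},{"linear":[-0.125,0.115,0.02],"dr":[0,0,0],"hand":1},{"linear":[-0.125,0.115,0.02],"dr":[0,0,0],"hand":1},{"linear":[-0.125,0.115,0.02],"dr":[0,0,0],"hand":1}]'; cat > w.py <<'E'
from h import *
import sys
o=bot.get_obs();print(np.round(o["q"],2));im=bot.read_camera("wrist")
for t in sys.argv[2:]:
    print(t,[(np.round(x["xy"]).tolist(),round(x["score"],2)) for x in bot.place_of("wrist",t)[:4]])
for k in[(0,30,0),(0,-35,0),(0,-100,0)]:
    for dh in(0.004,.041):
        p=proj("wrist",D(0,k[1]/1000,dh),o)[0];cv2.circle(im,tuple(int(v) for v in p),3,(255,0,255),1)
for u in(-.0267,.0267): cv2.circle(im,tuple(int(v) for v in proj("wrist",D(u,.1,.07),o)[0]),4,(255,255,0),1)
cv2.imwrite(f"pics/{sys.argv[1]}.png",im)
E
python3 w.py w1 dock_deck switch_tip plug_orange_center plug_blue plug_white tray
```

```text
t: 2.43
eef_pos: [0.447, -0.1261, 0.2056]
tool_rot: [-0.582, 0.336, -0.372, 0.641]
contact_force: [-0.2, 0.5, 0.6]
gripper_width: 0.997
[ 0.91 -0.02 -0.71  2.39 -0.24  0.26  0.32]
dock_deck [([285.0, 158.0], 0.73)]
switch_tip [([238.0, 8.0], 0.96), ([285.0, 119.0], 0.21)]
plug_orange_center [([282.0, 270.0], 0.88), ([307.0, 397.0], 0.6)]
plug_blue [([282.0, 122.0], 0.89)]
plug_white [([282.0, 189.0], 0.74)]
tray []
```

View pics/w1.png

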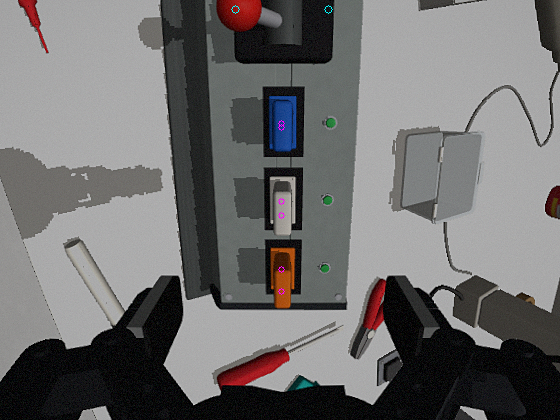

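```bash
cat > s.py <<'E'
from h import *
o,U,Y,N=dock();X=np.array([Y[1],-Y[0],0]);Z=np.array([0,0,1.]);R=rot(-Z,X);S=D(0,.1,0)
f=lambda x,z:np.array([S[0],S[1],0])+x*X+z*Z
if __name__=="__main__":
    print(f(-.096,.2)); go(f(-.096,.2),R,"pre"); print(np.round(Rq(bot.get_obs()["tool_rot"]),2))
E
python3 s.py
```

```text
[0.43928778 0.00333837 0.2       ]
pre lin [-0.1325, -0.004, -0.0217] dr [-30.02, -0.14, 0.11] |l| 0.134 ang 30.0
[[-0.11  0.5   0.86]
 [-0.99 -0.05 -0.09]
 [ 0.   -0.87  0.5 ]]
```

```bash
python3 -m crank '[{"linear":[-0.02,-0.02,-0.004],"dr":[-7,0,0],"hand":-1},{"linear":[-0.05,-0.02,-0.009],"dr":[-14,0,0],"hand":-1},{"linear":[-0.08,-0.02,-0.015],"dr":[-21,0,0],"hand":-1},{"linear":[-0.11,-0.01,-0.02],"dr":[-27,0,0],"hand":-1},{"linear":[-0.1325,-0.004,-0.022],"dr":[-30,0,0],"hand":-1},{"linear":[-0.1325,-0.004,-0.022],"dr":[-30,0,0],"hand":-1},{"linear":[-0.1325,-0.004,-0.022],"dr":[-30,0,0],"hand":-1},{"linear":[-0.1325,-0.004,-0.022],"dr":[-30,0,0],"hand":-1}]' 40; python3 - <<'E'
from s import *
go(f(-.096,.107),R,"down");print(np.round(bot.get_obs()["q"],2))
o=bot.get_obs();im=bot.read_camera("wrist")
for t in("switch_tip","tray"): print(t,[(np.round(x["xy"]).tolist(),round(x["score"],2)) for x in bot.place_of("wrist",t)[:3]])
th=np.radians(-58);print(proj("wrist",f(-.011+.055*np.sin(th),.094+.055*np.cos(th)),o))
E
```

```text
t: 3.45
eef_pos: [0.4384, 0.0036, 0.1991]
tool_rot: [0.473, -0.474, 0.525, -0.525]
contact_force: [-0.1, -0.3, 0.1]
gripper_width: -0.002
down lin [0.0001, 0.0921, 0.001] dr [0.04, -0.08, 0.04] |l| 0.092 ang 0.1
[ 0.66  0.23 -0.9   2.08  0.22  0.93 -0.47]
switch_tip [([343.0, 222.0], 0.91)]
tray [([406.0, 266.0], 0.55)]
[[341.70664903 221.52153661]]
```

```bash
python3 -m crank '[{"linear":[0,0.035,0.001],"dr":[0,0,0],"hand":-1},{"linear":[0,0.07,0.001],"dr":[0,0,0],"hand":-1},{"linear":[0,0.092,0.001],"dr":[0,0,0],"hand":-1},{"linear":[0,0.092,0.001],"dr":[0,0,0],"hand":-1}]'; python3 -m crank '[{"linear":[0,0,0.006],"dr":[0,0,0],"hand":-1},{"linear":[0,0,0.011],"dr":[0,0,0],"hand":-1},{"linear":[0,-0.006,0.015],"dr":[0,0,0],"hand":-1},{"linear":[0,-0.012,0.02],"dr":[0,0,0],"hand":-1},{"linear":[0,-0.016,0.025],"dr":[0,0,0],"hand":-1},{"linear":[0,-0.02,0.031],"dr":[0,0,0],"hand":-1},{"linear":[0,-0.023,0.038],"dr":[0,0,0],"hand":-1},{"linear":[0,-0.025,0.044],"dr":[0,0,0],"hand":-1},{"linear":[0,-0.027,0.05],"dr":[0,0,0],"hand":-1},{"linear":[0,-0.027,0.053],"dr":[0,0,0],"hand":-1}]'
```

```text
t: 3.93
eef_pos: [0.4365, 0.0027, 0.1043]
tool_rot: [0.471, -0.475, 0.527, -0.524]
contact_force: [-1.4, -1.0, 0.2]
gripper_width: 0.001
t: 4.77
eef_pos: [0.4948, -0.0012, 0.137]
tool_rot: [-0.474, 0.472, -0.524, 0.526]
contact_force: [-0.5, 0.2, 0.9]
gripper_width: -0.0
```

```bash
python3 -m crank '[{"linear":[0,0,0.002],"dr":[0,0,0],"hand":-1},{"linear":[0,0,0.004],"dr":[0,0,0],"hand":-1},{"linear":[0,0,0.004],"dr":[0,0,0],"hand":-1}]'; python3 w.py w2 switch_tip
```

```text
t: 5.02
eef_pos: [0.4965, -0.0017, 0.1347]
tool_rot: [0.473, -0.474, 0.526, -0.525]
contact_force: [-2.1, -0.4, 2.2]
gripper_width: 0.001
[ 0.54  0.43 -0.81  2.02  0.41  0.86 -0.6 ]
switch_tip [([346.0, 296.0], 0.57)]
```

View pics/w2.png

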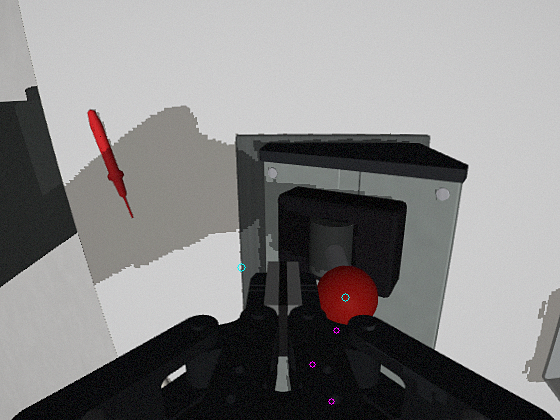

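```bash
python3 -m crank '[{"linear":[0,0,0.003],"dr":[0,0,0],"hand":-1},{"linear":[0,0,0.003],"dr":[0,0,0],"hand":-1}]';python3 -m crank '[{"linear":[0,0,0.003],"dr":[0,0,0],"hand":-1},{"linear":[0,0,0.003],"dr":[0,0,0],"hand":-1}]'
```

```text
t: 5.28
eef_pos: [0.4968, -0.0018, 0.1337]
tool_rot: [0.471, -0.475, 0.526, -0.524]
contact_force: [-11.2, 0.2, 7.7]
gripper_width: -0.001
t: 5.45
eef_pos: [0.497, -0.0018, 0.1331]
tool_rot: [0.47, -0.477, 0.527, -0.523]
contact_force: [-18.2, 1.4, 11.8]
gripper_width: -0.001
```

```bash
python3 -m crank '[{"linear":[0,0,-0.03],"dr":[0,0,0],"hand":-1},{"linear":[0,-0.03,-0.04],"dr":[0,0,0],"hand":-1},{"linear":[0,-0.07,-0.04],"dr":[0,0,0],"hand":-1},{"linear":[0.03,-0.1,-0.035],"dr":[0,0,0],"hand":-1},{"linear":[0.03,-0.1,-0.035],"dr":[0,0,0],"hand":1}]'; python3 - <<'E'
from h import *
o,U,Y,N=dock();print(D(0,-.1,.12))
go(D(0,-.1,.12),rot(-N,U))
E
```

```text
t: 5.87
eef_pos: [0.4688, -0.0324, 0.2397]
tool_rot: [-0.474, 0.471, -0.523, 0.529]
contact_force: [0.7, -0.2, -0.0]
gripper_width: 0.13
[ 0.45453858 -0.19930273  0.17892   ]
 lin [0.1673, 0.0612, 0.0032] dr [29.44, -0.25, 0.22] |l| 0.178 ang 29.4
```

```bash
python3 -m crank '[{"linear":[0.04,0,0],"dr":[7,0,0],"hand":1},{"linear":[0.08,0.01,0],"dr":[14,0,0],"hand":1},{"linear":[0.12,0.03,0.002],"dr":[21,0,0],"hand":1},{"linear":[0.15,0.05,0.003],"dr":[27,0,0],"hand":1},{"linear":[0.167,0.061,0.003],"dr":[29.4,-0.2,0.2],"hand":1},{"linear":[0.167,0.061,0.003],"dr":[29.4,-0.2,0.2],"hand":1},{"linear":[0.167,0.061,0.003],"dr":[29.4,-0.2,0.2],"hand":1},{"linear":[0.167,0.061,0.003],"dr":[29.4,-0.2,0.2],"hand":1}]'; python3 w.py w3 plug_orange_center plug_orange plug_white switch_tip; python3 - <<'E'
from h import *
o,U,Y,N=dock();go(D(0,-.1,.009),rot(-N,U));print(proj("wrist",[D(0,-.1,.005),D(0,-.1,-.03),D(.0267,.1,.07)]))
E
```

```text
t: 6.53
eef_pos: [0.4512, -0.1948, 0.1739]
tool_rot: [-0.58, 0.338, -0.375, 0.64]
contact_force: [-0.2, 0.7, -0.3]
gripper_width: 1.004
[ 1.21  0.16 -0.88  2.34 -0.07  0.2   0.33]
plug_orange_center [([290.0, 208.0], 0.96), ([316.0, 373.0], 0.89)]
plug_orange [([293.0, 195.0], 0.9), ([333.0, 387.0], 0.63)]
plug_white [([290.0, 118.0], 0.62)]
switch_tip []
 lin [0.0056, 0.1086, 0.0064] dr [0.56, 0.26, -0.24] |l| 0.109 ang 0.7
[[ 290.08827679  212.00817025]
 [ 289.66906625  199.13234607]
 [ 353.2267209  -154.53946486]]
```

View pics/w3.png

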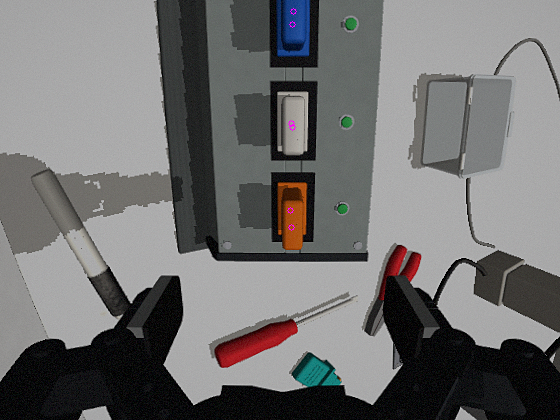

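```bash
python3 -m crank '[{"linear":[0.004,0.02,0.005],"dr":[0.5,0.2,-0.2],"hand":1},{"linear":[0.004,0.045,0.006],"dr":[0.5,0.2,-0.2],"hand":1},{"linear":[0.004,0.065,0.006],"dr":[0.5,0.2,-0.2],"hand":1},{"linear":[0.004,0.075,0.006],"dr":[0.5,0.2,-0.2],"hand":1},{"linear":[0.004,0.075,0.006],"dr":[0.5,0.2,-0.2],"hand":1},{"linear":[0.004,0.075,0.006],"dr":[0.5,0.2,-0.2],"hand":1}]'; python3 - <<'E'
from h import *
o,U,Y,N=dock();go(D(0,-.1,.009),rot(-N,U));print(np.round(bot.get_obs()["q"],2))
E
```

```text
t: 7.28
eef_pos: [0.4781, -0.2061, 0.1255]
tool_rot: [-0.573, 0.342, -0.375, 0.643]
contact_force: [-0.6, -0.8, 0.3]
gripper_width: 1.0
 lin [-0.005, 0.0525, 0.0067] dr [0.99, -0.02, 0.71] |l| 0.053 ang 1.2
[ 1.14  0.34 -0.88  2.33  1.04  0.17 -0.74]
```

```bash
python3 -m crank '[{"linear":[-0.003,0.01,0.005],"dr":[0.8,0,0.6],"hand":1},{"linear":[-0.004,0.02,0.006],"dr":[0.8,0,0.6],"hand":1},{"linear":[-0.004,0.025,0.006],"dr":[0.8,0,0.6],"hand":1},{"linear":[-0.004,0.025,0.006],"dr":[0.8,0,0.6],"hand":1},{"linear":[-0.004,0.025,0.006],"dr":[0.8,0,0.6],"hand":1}]'; python3 - <<'E'
from h import *
o,U,Y,N=dock();go(D(0,-.1,.009),rot(-N,U));print(np.round(bot.get_obs()["q"],2))
E
```

```text
t: 7.7
eef_pos: [0.4953, -0.2038, 0.1065]
tool_rot: [-0.579, 0.336, -0.373, 0.643]
contact_force: [0.3, -0.4, -0.6]
gripper_width: 0.998
 lin [-0.0003, 0.0278, 0.0008] dr [0.25, -0.01, 0.06] |l| 0.028 ang 0.3
[ 1.08  0.4  -0.84  2.32  1.41  0.17 -1.1 ]
```

```bash
python3 -m crank '[{"linear":[-0.001,0.01,0.001],"dr":[0.2,0,0],"hand":1},{"linear":[-0.001,0.02,0.001],"dr":[0.2,0,0],"hand":1},{"linear":[-0.001,0.028,0.001],"dr":[0.2,0,0],"hand":1},{"linear":[-0.001,0.028,0.001],"dr":[0.2,0,0],"hand":1},{"linear":[-0.001,0.028,0.001],"dr":[0.2,0,0],"hand":1}]'; python3 w.py w4; python3 - <<'E'
from h import *
o,U,Y,N=dock();go(D(0,-.1,.009),rot(-N,U))
E
```

```text
t: 8.12
eef_pos: [0.5095, -0.2049, 0.0828]
tool_rot: [-0.579, 0.335, -0.372, 0.644]
contact_force: [-0.2, 0.7, 0.6]
gripper_width: 0.997
[ 1.06  0.49 -0.85  2.3   1.7   0.23 -1.37]
 lin [-0.0001, 0.0003, 0.0002] dr [0.05, -0.09, 0.1] |l| 0.0 ang 0.1
```

View pics/w4.png

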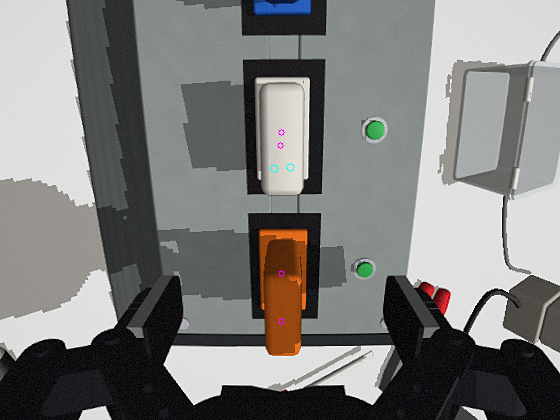

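```bash
python3 -m crank '[{"linear":[0,0,0],"dr":[0,0,0],"hand":-1},{"linear":[0,0,0],"dr":[0,0,0],"hand":-1},{"linear":[0,0,0],"dr":[0,0,0],"hand":-1},{"linear":[0,0,0],"dr":[0,0,0],"hand":-1},{"linear":[0,0,0],"dr":[0,0,0],"hand":-1},{"linear":[0,0,0],"dr":[0,0,0],"hand":-1},{"linear":[0,0,0],"dr":[0,0,0],"hand":-1},{"linear":[0,0,0],"dr":[0,0,0],"hand":-1}]' 70
```

```text
t: 8.83
eef_pos: [0.5095, -0.2051, 0.0828]
tool_rot: [-0.579, 0.335, -0.371, 0.644]
contact_force: [-3.9, 0.4, 4.8]
gripper_width: 0.158
```

```bash
python3 -m crank '[{"linear":[0,-0.004,0],"dr":[0,0,0],"hand":-1},{"linear":[0,-0.008,0],"dr":[0,0,0],"hand":-1},{"linear":[0,-0.012,0],"dr":[0,0,0],"hand":-1},{"linear":[0,-0.016,0],"dr":[0,0,0],"hand":-1},{"linear":[0,-0.02,0],"dr":[0,0,0],"hand":-1},{"linear":[0,-0.02,0],"dr":[0,0,0],"hand":-1}]'; python3 - <<'E'
from h import *
o,U,Y,N=dock();go(D(0,-.1,.029),rot(-N,U));print(np.round(bot.get_obs()["q"],2))
E
```

```text
t: 9.33
eef_pos: [0.4995, -0.2041, 0.1003]
tool_rot: [-0.579, 0.335, -0.372, 0.644]
contact_force: [0.2, -0.6, -0.9]
gripper_width: 0.153
 lin [-0.0002, 0.0003, 0.0002] dr [0.04, -0.08, 0.12] |l| 0.0 ang 0.2
[ 1.1   0.44 -0.87  2.31  1.52  0.2  -1.21]
```

```bash
python3 -m crank '[{"linear":[0,-0.004,0],"dr":[0,0,0],"hand":-1},{"linear":[0,-0.008,0],"dr":[0,0,0],"hand":-1},{"linear":[0,-0.012,0],"dr":[0,0,0],"hand":-1},{"linear":[0,-0.016,0],"dr":[0,0,0],"hand":-1},{"linear":[0,-0.022,0],"dr":[0,0,0],"hand":-1},{"linear":[0,-0.03,0],"dr":[0,0,0],"hand":-1},{"linear":[0,-0.03,0],"dr":[0,0,0],"hand":-1}]'; python3 - <<'E'
from h import *
o,U,Y,N=dock();go(D(0,-.1,.059),rot(-N,U));print(np.round(bot.get_obs()["q"],2))
T=np.array([.468,.265,.23]);go(T,rot(np.array([0,0,-1.]),np.array([Y[1],-Y[0],0])),"tray")
E
```

```text
t: 9.92
eef_pos: [0.4843, -0.2026, 0.1262]
tool_rot: [-0.579, 0.335, -0.372, 0.644]
contact_force: [0.1, -0.5, -0.5]
gripper_width: 0.151
 lin [-0.0002, 0.0004, 0.0004] dr [0.06, -0.1, 0.13] |l| 0.001 ang 0.2
[ 1.22  0.38 -0.98  2.32  1.2   0.21 -0.89]
tray lin [-0.4631, -0.1231, -0.0047] dr [-29.94, -0.14, 0.1] |l| 0.479 ang 29.9
```

```bash
python3 -m crank '[{"linear":[0,-0.03,0.015],"dr":[0,0,0],"hand":-1},{"linear":[0,-0.06,0.03],"dr":[-7,0,0],"hand":-1},{"linear":[0,-0.09,0.05],"dr":[-14,0,0],"hand":-1},{"linear":[0,-0.11,0.06],"dr":[-21,0,0],"hand":-1},{"linear":[0,-0.12,0.05],"dr":[-28,0,0],"hand":-1},{"linear":[0,-0.13,0.04],"dr":[-29.9,0,0],"hand":-1},{"linear":[0,-0.13,0.03],"dr":[-29.9,0,0],"hand":-1},{"linear":[0,-0.13,0.03],"dr":[-29.9,0,0],"hand":-1}]'; python3 - <<'E'
from h import *
o,U,Y,N=dock();T=np.array([.468,.265,.25]);go(T,rot(np.array([0,0,-1.]),np.array([Y[1],-Y[0],0])),"tray");print(np.round(bot.get_obs()["q"],2))
E
```

```text
t: 10.58
eef_pos: [0.4469, -0.1993, 0.2533]
tool_rot: [-0.472, 0.473, -0.526, 0.526]
contact_force: [-0.3, -0.4, -1.5]
gripper_width: 0.156
tray lin [-0.4639, 0.0024, -0.0286] dr [0.01, -0.23, 0.11] |l| 0.465 ang 0.3
[ 1.34  0.41 -1.29  1.91  0.44  1.16 -0.22]
```

```bash
python3 -m crank '[{"linear":[-0.035,0,-0.002],"dr":[0,0,0],"hand":-1},{"linear":[-0.075,0,-0.004],"dr":[0,0,0],"hand":-1},{"linear":[-0.115,0,-0.007],"dr":[0,0,0],"hand":-1},{"linear":[-0.155,0,-0.01],"dr":[0,0,0],"hand":-1},{"linear":[-0.195,0,-0.012],"dr":[0,0,0],"hand":-1},{"linear":[-0.235,0,-0.014],"dr":[0,0,0],"hand":-1},{"linear":[-0.275,0,-0.017],"dr":[0,0,0],"hand":-1},{"linear":[-0.315,0,-0.019],"dr":[0,0,0],"hand":-1},{"linear":[-0.355,0,-0.022],"dr":[0,0,0],"hand":-1},{"linear":[-0.37,0,-0.024],"dr":[0,0,0],"hand":-1}]'; python3 -m crank '[{"linear":[-0.03,0,-0.002],"dr":[0,0,0],"hand":-1},{"linear":[-0.06,0,-0.004],"dr":[0,0,0],"hand":-1},{"linear":[-0.094,0,-0.005],"dr":[0,0,0],"hand":-1},{"linear":[-0.094,0,-0.005],"dr":[0,0,0],"hand":-1},{"linear":[-0.094,0,-0.005],"dr":[0,0,0],"hand":-1}]'; python3 w.py w5 tray plug_orange_center; python3 - <<'E'
from h import *
o=bot.get_obs();print(np.round(o["eef_pos"],3))
bot.read_camera("side")
for t in("tray","plug_orange_center","switch_tip"): print(t,[(np.round(x["xy"]).tolist(),round(x["score"],2)) for x in bot.place_of("side",t)[:3]])
print(proj("side",[[.468,.265,0]]),proj("wrist",[[.468,.265,0.0]]),[np.round(p) for p in proj("wrist",[o["eef_pos"]-[0,0,.039]])])
E
```

```text
t: 11.42
eef_pos: [0.4601, 0.1779, 0.253]
tool_rot: [-0.476, 0.473, -0.524, 0.525]
contact_force: [-0.8, -0.2, -0.8]
gripper_width: 0.155
t: 11.83
eef_pos: [0.4649, 0.2683, 0.2523]
tool_rot: [-0.474, 0.474, -0.524, 0.525]
contact_force: [0.0, 0.1, -0.3]
gripper_width: 0.152
[ 0.27  0.47 -1.19  1.81  0.47  1.18 -1.16]
tray []
plug_orange_center [([282.0, 272.0], 0.88)]
[0.466 0.264 0.252]
tray [([245.0, 184.0], 0.73)]
plug_orange_center [([308.0, 341.0], 0.77), ([247.0, 105.0], 0.47)]
switch_tip [([268.0, 180.0], 0.6), ([310.0, 177.0], 0.58)]
[[250.57365427 181.30643004]] [[283.38073702 167.17589699]] [array([282., 244.])]
```

View pics/w5.png

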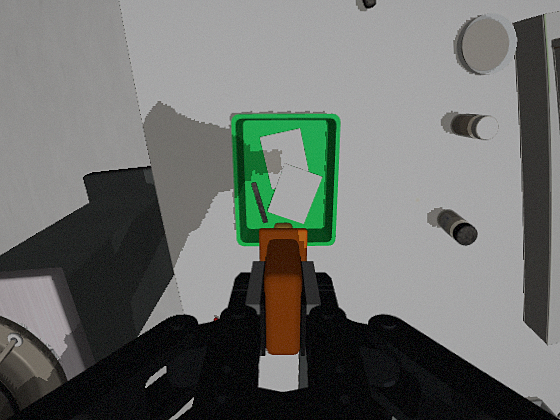

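```bash
python3 - <<'E'
from h import *
P=onz(ray("wrist",(287,183)),.006);print(P, onz(ray("wrist",(237,241)),.034),onz(ray("wrist",(334,243)),.034),onz(ray("wrist",(340,115)),.034))
o,U,Y,N=dock();go(np.array([P[0],P[1],.06]),rot(np.array([0,0,-1.]),np.array([Y[1],-Y[0],0])))
E
```

```text
[0.47023328 0.24771712 0.006     ] [0.40861758 0.19497644 0.034     ] [0.51544628 0.18089867 0.034     ] [0.53031939 0.31833263 0.034     ]
 lin [0.0163, 0.193, 0.0054] dr [-0.07, -0.27, 0.08] |l| 0.194 ang 0.3
```

```bash
python3 -m crank '[{"linear":[0.01,0.03,0.005],"dr":[0,0,0],"hand":-1},{"linear":[0.01,0.06,0.005],"dr":[0,0,0],"hand":-1},{"linear":[0.01,0.09,0.005],"dr":[0,0,0],"hand":-1},{"linear":[0.01,0.12,0.005],"dr":[0,0,0],"hand":-1},{"linear":[0.01,0.15,0.005],"dr":[0,0,0],"hand":-1},{"linear":[0.01,0.175,0.005],"dr":[0,-0.2,0],"hand":-1},{"linear":[0.01,0.193,0.005],"dr":[0,-0.2,0],"hand":-1},{"linear":[0.01,0.2,0.005],"dr":[0,-0.2,0],"hand":-1},{"linear":[0.01,0.2,0.005],"dr":[0,-0.2,0],"hand":-1},{"linear":[0.01,0.2,0.005],"dr":[0,-0.2,0],"hand":-1}]'; python3 -m crank '[{"linear":[0,0.003,0],"dr":[0,0,0],"hand":-1},{"linear":[0,0.005,0],"dr":[0,0,0],"hand":-1},{"linear":[0,0.005,0],"dr":[0,0,0],"hand":-1}]'; python3 -m crank '[{"linear":[0,0.001,0],"dr":[0,0,0],"hand":-1},{"linear":[0,0.002,0],"dr":[0,0,0],"hand":-1},{"linear":[0,0.002,0],"dr":[0,0,0],"hand":-1}]'
```

```text
t: 13.02
eef_pos: [0.4704, 0.2556, 0.0538]
tool_rot: [-0.474, 0.474, -0.525, 0.525]
contact_force: [-0.6, -1.4, 0.0]
gripper_width: 0.153
t: 13.27
eef_pos: [0.4704, 0.2556, 0.0487]
tool_rot: [-0.474, 0.473, -0.524, 0.525]
contact_force: [0.6, 0.3, -1.0]
gripper_width: 0.151
t: 13.52
eef_pos: [0.47, 0.2555, 0.0462]
tool_rot: [-0.474, 0.474, -0.524, 0.525]
contact_force: [-0.6, -0.2, 0.1]
gripper_width: 0.155
```

```bash
for i in 1 2; do python3 -m crank '[{"linear":[0,0.0015,0],"dr":[0,0,0],"hand":-1},{"linear":[0,0.0015,0],"dr":[0,0,0],"hand":-1}]' | grep -E "eef|force"; done
```

```text
eef_pos: [0.4699, 0.2555, 0.0445]
contact_force: [0.5, -0.6, -1.5]
eef_pos: [0.4699, 0.2555, 0.0429]
contact_force: [-0.2, 0.0, -1.0]
```

```bash
python3 -m crank '[{"linear":[0,0.001,0],"dr":[0,0,0],"hand":-1},{"linear":[0,0.001,0],"dr":[0,0,0],"hand":-1}]' | grep -E "eef|force";python3 -m crank '[{"linear":[0,0.001,0],"dr":[0,0,0],"hand":-1},{"linear":[0,0.001,0],"dr":[0,0,0],"hand":-1}]' | grep -E "eef|force"
```

```text
eef_pos: [0.47, 0.2557, 0.0422]
contact_force: [-0.6, -0.6, 1.1]
eef_pos: [0.4701, 0.2557, 0.0421]
contact_force: [-2.4, -2.4, 11.2]
```

```bash
python3 -m crank '[{"linear":[0,-0.001,0],"dr":[0,0,0],"hand":-1},{"linear":[0,-0.001,0],"dr":[0,0,0],"hand":-1}]' 20| grep -E "eef|force"; python3 -m crank '[{"linear":[0,0,0],"dr":[0,0,0],"hand":-0.66},{"linear":[0,0,0],"dr":[0,0,0],"hand":-0.62},{"linear":[0,0,0],"dr":[0,0,0],"hand":-0.58},{"linear":[0,0,0],"dr":[0,0,0],"hand":-0.54},{"linear":[0,0,0],"dr":[0,0,0],"hand":-0.5},{"linear":[0,0,0],"dr":[0,0,0],"hand":-0.4},{"linear":[0,0,0],"dr":[0,0,0],"hand":-0.3},{"linear":[0,0,0],"dr":[0,0,0],"hand":-0.2}]'; python3 - <<'E'
from h import *
im=bot.read_camera("wrist");cv2.imwrite("pics/w6.png",im)
E
```

```text
eef_pos: [0.4701, 0.2557, 0.0423]
contact_force: [-0.3, 0.6, -0.6]
t: 15.02
eef_pos: [0.47, 0.2556, 0.0421]
tool_rot: [-0.474, 0.474, -0.524, 0.525]
contact_force: [-0.1, -0.5, -0.3]
gripper_width: 0.398
```

View pics/w6.png

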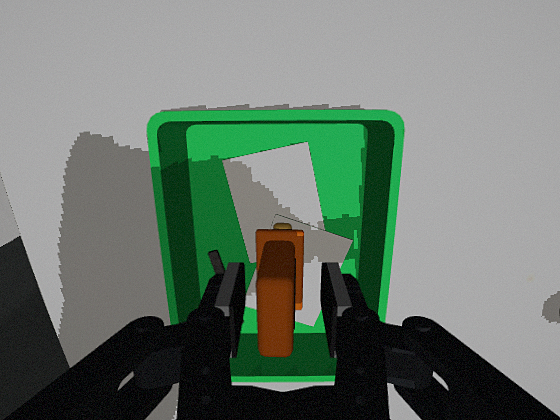

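```bash
cat > e.py <<'E'
from h import *
for i in range(2):
    bot.read_camera("wrist");r=bot.cut_out("wrist","plug_orange")[:1]
    print(bot.get_obs()["t"],[(np.round(x["extent"]).tolist(),round(x["score"],2)) for x in r])
E
python3 e.py; python3 -m crank '[{"linear":[0,0,0],"dr":[0,0,0],"hand":0},{"linear":[0,0,0],"dr":[0,0,0],"hand":0.3},{"linear":[0,0,0],"dr":[0,0,0],"hand":0.6},{"linear":[0,0,0],"dr":[0,0,0],"hand":0.9},{"linear":[0,0,0],"dr":[0,0,0],"hand":1},{"linear":[0,0,0],"dr":[0,0,0],"hand":1}]'|grep width; python3 e.py
```

```text
15.1667 [([254.0, 218.0, 308.0, 359.0], 0.7)]
15.2667 [([256.0, 220.0, 305.0, 359.0], 0.72)]
gripper_width: 1.0
15.8667 [([255.0, 220.0, 306.0, 359.0], 0.85)]
15.9667 [([254.0, 225.0, 306.0, 358.0], 0.9)]
```

Stable. Rise straight up and check everything.

```bash
python3 -m crank '[{"linear":[0,-0.01,0],"dr":[0,0,0],"hand":1},{"linear":[0,-0.03,0],"dr":[0,0,0],"hand":1},{"linear":[0,-0.06,0],"dr":[0,0,0],"hand":1},{"linear":[0,-0.1,0],"dr":[0,0,0],"hand":1},{"linear":[0,-0.14,0],"dr":[0,0,0],"hand":1},{"linear":[0,-0.18,0],"dr":[0,0,0],"hand":1},{"linear":[0,-0.22,0],"dr":[0,0,0],"hand":1},{"linear":[0,-0.22,0],"dr":[0,0,0],"hand":1},{"linear":[0,-0.22,0],"dr":[0,0,0],"hand":1}]'; python3 - <<'E'
from h import *
w=bot.read_camera("wrist");s=bot.read_camera("side")
a=cv2.resize(s[150:290,200:350],None,fx=2.8,fy=2.8,interpolation=cv2.INTER_CUBIC);b=cv2.resize(w,(420,315))
c=np.zeros((400,850,3),np.uint8);c[:a.shape[0],:a.shape[1]]=a[:400];c[:315,425:845]=b
cv2.imwrite("pics/end.png",c[:, :800])
print([x["xy"] for x in bot.place_of("side","switch_tip")[:1]],proj("side",[D(.0267,.1,.07),D(-.0267,.1,.07)]))
E
```

```text
t: 16.72
eef_pos: [0.4706, 0.2568, 0.2652]
tool_rot: [-0.476, 0.472, -0.524, 0.526]
contact_force: [-0.6, -0.7, -0.8]
gripper_width: 0.998
[[272.7, 178.9]] [[271.43715994 176.14674464]
 [254.23563169 184.78458698]]
```

View pics/end.png

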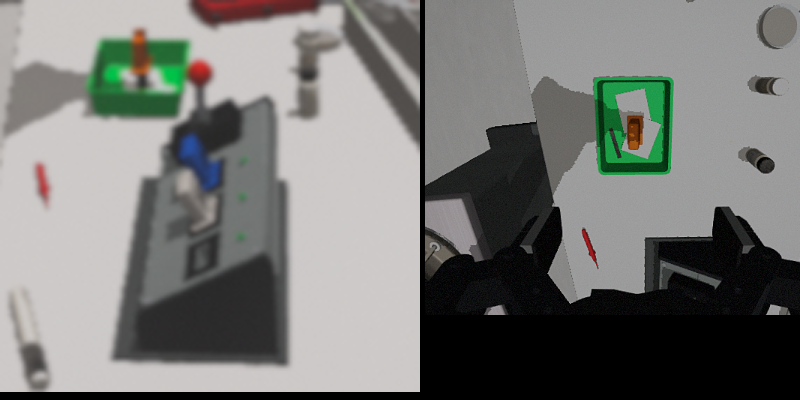

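```bash
python3 -c "
from station import bot
print(bot.hand_in())"
```

```text
the job is handed in; nothing more can be done
None
```

The job is done and handed in at about 17 s of the 53 s allowed. No verdict is reported.

**What I did**
- **Switch:** I pushed the red lever back against its end stop, reading about 22 N at the stop.
- **Orange plug:** I gripped it square to the deck and pulled it straight out.
- **Tray:** I lowered it into the green tray until it touched the floor at about 11 N, then let it go slowly.

**What the last checks showed**
- **Switch off:** the red ball is at pixel (273, 179) in the side camera. Fully off should be (271, 176) and fully on (254, 185).
- **Other plugs:** blue and white look fully plugged in, and the orange plug's socket is empty.
- **Orange plug:** it stands upright on its blade end in the tray, partly on the papers lying there. It stayed still while the gripper opened and was still standing after the arm rose clear.
- **Vials and screwdriver:** both vials are standing. The screwdriver was outside the last pictures; nothing was moved near it.
- **Robot:** it ended about 0.22 m above the tray's rim level, touching nothing.

**What disagreed:** the wrist camera put the tray's centre about 9 mm from my first side-camera estimate, and I used the wrist value.

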